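# Hold a light-bar lens cover over its open bay

### The arm

A 6-joint arm with a two-finger parallel gripper is mounted at the origin on the work surface. World frame = base frame: x ahead of the robot, y to its left, z up, the work surface at z = 0. Lengths are in m, angles in rad, forces in N, time in s.
With the tool pointing down it reaches from about 0.25 to 0.775 m from the base axis. Payload 4 kg.
Tool frame: the origin (TCP) lies between the finger pads; the fingertips stand 11 mm ahead of it and the grasp point (between the pads) lies 8 mm behind it; x points along the fingers, z is the direction in which the jaws open and shut, and the axes are right-handed (so a half turn about x gives the same grasp; the last joint's range is limited). The gripper opens to 85 mm and grips with 20 to 120 N. Pads are 22 mm wide; open, the fingers measure 114 mm over their backs; the gripper's body (76 mm by 85 mm) begins 54 mm behind the grasp point. The pads swing forward as they close: fully open they stand 13 mm farther back than shut.
Start: joints at [-0.103, 0.087, 1.371, -0, 1.684, -0.103], TCP at [0.55, -0, 0.242] pointing down, gripper open.
Joint ranges: [-3.1, 3.1], [-0.76, 2.03], [0.27, 2.55], [-1.08, 4.22], [0.17, 2.65], [-2.57, 2.57]. Speed limits (rad/s): [2.79, 2.79, 3.14, 3.14, 3.14, 3.14].

### API

Orientations are given as a unit quaternion [w, x, y, z].
In Python, from plant import status, viewer, ctrl, nets gives the robot as it stands.
- The arm moves only by the shell command python3 -m creep 'ROWS' [FORCE]. ROWS is JSON, a list of rows, each a list of 3 entries, a list of its own where there are three numbers: the turn, a rotation vector about the world's x, y, z normalised to -1 to 1, where 1 is pi rad, then the shift along the world's x, y, z normalised to -1 to 1, where 1 is 0.2 m, then the gripper command: -1 is shut, 1 is fully open, values between are in proportion. A call has 1 to 12 rows; each row shifts and turns the commanded pose from where the row before left it; what a row does not reach is not made up. A row lasts 1/10 s, in which the tool goes at most 50 mm and 8.59 degrees, less where a joint would pass 70% of its speed; a pose out of reach is approached as far as the arm can. A call with a number of a shift or a turn outside -1 to 1 is refused whole. A call with a gripper value outside its range is refused whole. The fingers move at their own pace and stop on an object; FORCE is the grip in N (left out, the last holds). Time passes only in rows, so rows that do not move let the fingers close. It gives the time, the measured TCP pose, the force and the opening at its end, in the units of the state.
- status.read_state(): the state, without advancing time (a new reading comes with each control period).
- viewer.read_camera(name): name is "scene" or "side" or "wrist"; returns the picture (480x640x3 uint8, blue, green, red); there is no depth.
- viewer.camera_model(name): a dict with "intrinsics" (3x3 intrinsics, pixels), "world_from_camera" (4x4, takes a point from camera to world coordinates); the wrist camera has in their place "tool_from_camera" (4x4, takes a point from camera to tool coordinates, whose origin is the TCP and whose axes are the tool frame's). Camera axes: x right, y up, looking along -z (the intrinsics and any distortion apply to the point x, -y, -z); pixel columns grow to the right and rows downward; lengths in m; the calibration is good to about 2 mm. A picture is of the moment at which its call begins: read the wrist's pose just before it. camera_model takes no time and is no camera call.
- ctrl.sign_off(): hands the job in, once; it reports no verdict.
Trained networks look in the newest picture that a camera, given by its name, has taken for a name from the list of things; names that differ only in an ending like _2 or _b are one class to them, and where a whole thing is asked for, a point or a joint stands for the part that bears it (a point fixed in the world has none). Each returns a list of dicts, best first, with "conf" (0 to 1); they miss things now and then, are a little off and sometimes report something else, mostly with a low value. They report only what shows in the picture. A call takes as long as a camera call. They do not tell look-alikes from the thing itself.
- nets.recognise(camera, label): "extent" ([left, top, right, bottom] as shares, 0 to 1, of the picture: columns of its width, rows of its height, round what is visible of it).
- nets.masks_of(camera, label): "pixels" (480x640 bool, what is visible of it) and "extent" ([left, top, right, bottom] as shares, 0 to 1, of the picture: columns of its width, rows of its height, round what is visible of it).
- nets.spot_point(camera, label): "xy" ([column, row] as shares, 0 to 1, of the picture: columns of its width, rows of its height: a listed point, or the origin of a listed thing).
The state is a dict: "t": time; "q": joint angles; "dq": joint speeds; "tau": joint torques, N m; "tcp_pos": TCP position; "tcp_rot": TCP orientation; "force": force on the tool from outside, world axes, zero at the start; "torque": the same for the moment, N m; "finger_gap": opening from 0.0 (shut) to 1.0 (fully open).
Only numpy, scipy, OpenCV 4.12 (cv2) and the standard library are available. Lean on these libraries where they do the work, as an engineer would, in place of code of your own. Each camera call takes 0.05 s, during which the arm holds its last target.

### The job

Lift the red lens cover by its yellow grip bar up and off the prongs of the hanging stand, carry it clear over the tape dispenser and the fitted covers, and hold it level and squarely over the open bay of the light bar, its rim about 15 mm above the sealing strip, so that a colleague can plug in its connector. The strip is sticky: do not touch the light bar with anything, and do not bump the dispenser or the other things on the bench. Finish while still holding the cover there, motionless; do not set it down or let go.

Things in the scene. Friction and masses are not known exactly. Their poses are not given: they have to be found in the camera images.
- cover_grip (a point): Centre of the straight yellow grip bar of the loose red lens cover (0.2 to 0.4 kg). The bar lies along this point's y: 112 mm long, 14 mm wide (x), 12 mm high (z up). Yellow uprights under its ends, 52 mm either side of the middle, carry the cover: its top is 50 mm and its open lower rim 95 mm below this point. It starts hanging level on the stand's two prongs, which pass under the bar.
- cover_rim (a point): Centre of the open lower rim of the same red cover, 95 mm straight below cover_grip; same axes, z up. The cover is a box-shaped shell open below, 100 mm (x) by 120 mm (y) by 45 mm high, walls 3 mm.
- stand: Fixed hanging stand, origin on the bench under the hung bar. Two 8 mm round prongs (tops at 229 mm) pass under the bar 37 mm either side of its middle; they come from a cross-piece 78 mm beyond it (stand +x, 231 mm high); their tips, 29 mm before it (-x), rise 10 mm (to 239 mm). The cover's top is 36 mm below the prongs: raise the bar 15 to 30 mm, draw it out along the stand's -x, and past 85 mm it can rise freely.
- bay_seat (a point): Centre of the open bay of the light bar, at the top of the black sealing strip where the cover's rim would sit, 40 mm above the bench. The strip is a rectangle of the cover's size, 100 mm (point x) by 120 mm (y), z up; inside it a bare green board with silvery lamps rising 6 mm above the strip. The bay is one of three places in a row along y, 138 mm apart; which one varies.
- light_bar: Fixed black base of the light bar, 130 mm (x) by 444 mm (y) by 30 mm high, origin at the centre of its underside on the bench.
- open_bay: The bay's fixed grey frame, 104 x 124 mm, 10 mm high with the strip; origin at the centre of its underside on the base, same axes as bay_seat.
- fitted_a: Red cover already fitted in another place of the light bar, 100 (x) x 120 (y) mm, fixed; its top is 55 mm above its origin, which is 85 mm above the bench; 18 mm free between neighbouring covers; origin at the centre of its underside on the base, same axes as bay_seat.
- fitted_b: The other fitted red cover, like fitted_a.
- tape_dispenser: Fixed blue bench tape dispenser between stand and light bar, 240 mm (x) by 68 mm (y), 147 mm high at the roll; origin at the centre of its underside.
- tape_roll: loose roll of brown tape, 100 mm across, 48 mm high, lying flat beyond the light bar; a bystander
- small_carton: loose brown carton, 100 x 140 x 70 mm, beyond the light bar; a bystander
- screw_jar: loose clear jar, 60 mm across, 80 mm high, beyond the tape dispenser; a bystander
- screwdriver: loose screwdriver lying between the robot and the light bar; a bystander
- clip_tray: loose blue open tray, 100 x 140 x 40 mm, beyond the hanging stand; a bystander
Things that resemble listed ones, but are neither listed nor needed, are in the scene too. Several things look just like the tape_dispenser: the one meant starts nearest to the robot's base.

How it is judged:
By the outcome, as a careful person would: the job done as asked, in the order asked, and still so for the second after the job is handed in, while the arm keeps its last pose, push and grip.
It also fails if it takes over 46 s, if anything falls off the work surface, if the arm or the gripper's body presses on something with over 40 N, if the wrist force passes 120 N, or if a joint passes its speed limit or range.

## Working session

There is one attempt and no reset: what is moved stays moved. The work goes in short steps, Python scripts to look and compute and a shell command to move; the robot and the scene stay as the last step left them, time stands still between calls to the robot, and variables do not carry over. Pictures are saved under pics/ and viewed, and the job is handed in when it is done.

```bash
ls; mkdir -p pics; python3 - <<'E'
from plant import status, viewer, ctrl, nets
import cv2
print(status.read_state())
for n in("scene","side","wrist"):
    im=viewer.read_camera(n); cv2.imwrite(f"pics/{n}0.png",im)
    m=viewer.camera_model(n); print(n,{k:(v.round(4).tolist() if hasattr(v,'round') else v) for k,v in m.items()})
E
```

```text
pics
{'t': 0.0, 'q': array([-1.03098386e-01,  8.79500866e-02,  1.37229345e+00,  1.92926273e-05,
        1.68356093e+00, -1.03076052e-01]), 'dq': array([-2.23249583e-03,  7.65418083e-04,  1.10603750e-03, -2.50509726e-04,
       -9.98967071e-05,  5.57910015e-05]), 'tau': array([ 4.64244640e-04, -3.51862407e+01, -3.13276148e+01,  2.58579206e-05,
        1.07225846e-02,  9.27783418e-06]), 'tcp_pos': array([5.49526714e-01, 5.12849348e-05, 2.41121877e-01]), 'tcp_rot': array([7.06329203e-01, 9.43495912e-05, 7.07883495e-01, 8.00773662e-05]), 'force': array([-0.71716589,  1.22641515,  0.79428915]), 'torque': array([-0.00955548,  0.02101401,  0.00124433]), 'finger_gap': 1.0027445936514414}
scene {'intrinsics': [[459.7384, 0.0, 319.9888], [0.0, 459.7384, 231.7656], [0.0, 0.0, 1.0]], 'world_from_camera': [[0.1522, -0.8481, 0.5074, 1.194], [0.9882, 0.1234, -0.0903, -0.0041], [0.014, 0.5152, 0.857, 1.2251], [0.0, 0.0, 0.0, 1.0]]}
side {'intrinsics': [[473.7694, 0.0, 317.5437], [0.0, 473.7694, 236.4239], [0.0, 0.0, 1.0]], 'world_from_camera': [[0.9795, 0.1576, -0.1257, 0.3809], [-0.2013, 0.7316, -0.6513, -0.6769], [-0.0107, 0.6633, 0.7483, 1.0639], [0.0, 0.0, 0.0, 1.0]]}
wrist {'intrinsics': [[365.1749, 0.0, 329.4378], [0.0, 365.1749, 242.7759], [0.0, 0.0, 1.0]], 'tool_from_camera': [[-0.0006, 0.2951, -0.9555, -0.1308], [-0.0008, 0.9555, 0.2951, 0.0752], [1.0, 0.0009, -0.0003, 0.0006], [0.0, 0.0, 0.0, 1.0]]}
```

View pics/scene0.png

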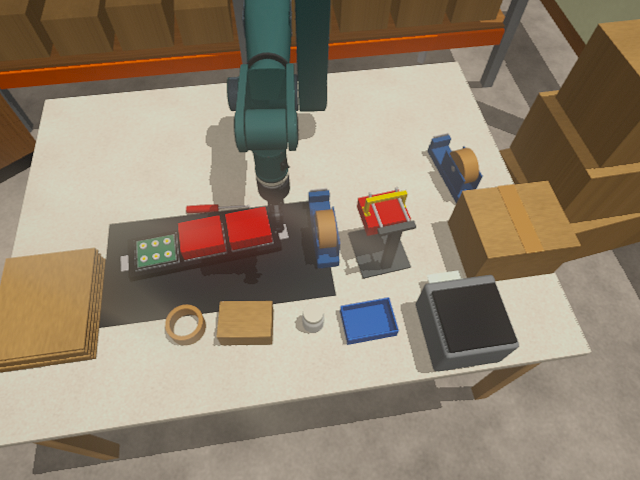

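View pics/side0.png

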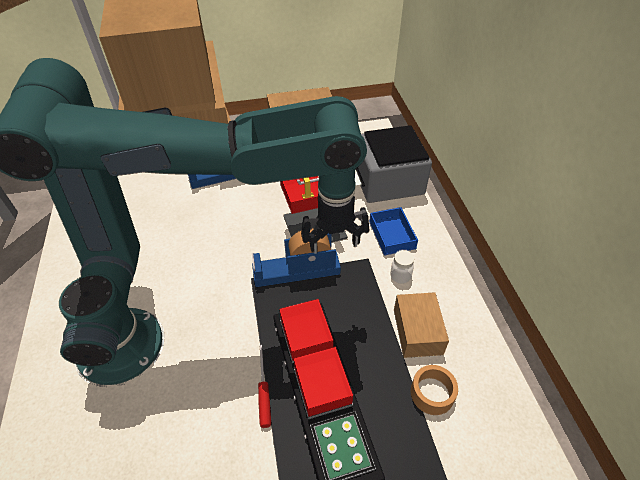

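View pics/wrist0.png

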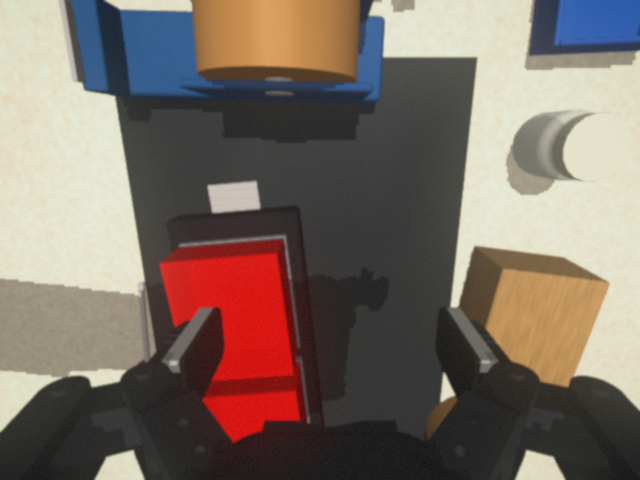

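Scene picture: loose cover with a yellow bar on the stand at (385,205); open bay at (157,252); the dispenser in between at (322,228), with a look-alike at (455,165). The fitted covers are at (200,238) and (248,228).

```bash
cat > h.py <<'E'
import numpy as np, cv2
from plant import status, viewer, ctrl, nets
from scipy.spatial.transform import Rotation as R
def cam(n,st=None):
    m=viewer.camera_model(n);K=np.array(m['intrinsics'])
    if n=='wrist':
        st=st or status.read_state()
        T=np.eye(4);q=st['tcp_rot'];T[:3,:3]=R.from_quat([q[1],q[2],q[3],q[0]]).as_matrix();T[:3,3]=st['tcp_pos']
        return K,T@np.array(m['tool_from_camera'])
    return K,np.array(m['world_from_camera'])
def ray(c,px):
    K,T=c;d=np.array([(px[0]-K[0,2])/K[0,0],-(px[1]-K[1,2])/K[1,1],-1]);d=T[:3,:3]@d
    return T[:3,3],d/np.linalg.norm(d)
def atz(c,px,z):
    o,d=ray(c,px);return o+d*(z-o[2])/d[2]
def tri(rs):
    A=0;b=0
    for o,d in rs:
        P=np.eye(3)-np.outer(d,d);A=A+P;b=b+P@o
    x=np.linalg.solve(A,b);return x,[float(np.linalg.norm((np.eye(3)-np.outer(d,d))@(x-o))) for o,d in rs]
def proj(c,X):
    K,T=c;X=np.atleast_2d(X);p=(X-T[:3,3])@T[:3,:3]
    return np.stack([K[0,0]*p[:,0]/-p[:,2]+K[0,2],-K[1,1]*p[:,1]/-p[:,2]+K[1,2]],1)
E
python3 - <<'E'
from h import *
for n in("scene","side"):
    for l in("cover_grip","bay_seat","stand","tape_dispenser","light_bar"):
        try: print(n,l,[((np.array(r['xy'])*[640,480]).round(1).tolist(),round(r['conf'],2)) for r in nets.spot_point(n,l)])
        except Exception as e: print(n,l,e)
for n,box,k in(("scene",(340,170,440,280),6),("scene",(110,180,350,280),3),("side",(260,150,380,250),6),("side",(240,240,390,480),3)):
    im=cv2.imread(f"pics/{n}0.png");x0,y0,x1,y1=box
    cv2.imwrite(f"pics/crop_{n}_{x0}.png",cv2.resize(im[y0:y1,x0:x1],None,fx=min(k,800//(x1-x0),600//(y1-y0)),fy=min(k,800//(x1-x0),600//(y1-y0)),interpolation=2))
E
```

```text
scene cover_grip [([386.5, 196.3], 0.57)]
scene bay_seat [([158.4, 249.2], 0.72)]
scene stand [([372.6, 243.7], 0.88)]
scene tape_dispenser [([325.3, 234.0], 0.8), ([450.3, 176.5], 0.61), ([247.9, 235.1], 0.3)]
scene light_bar [([208.5, 247.4], 0.97)]
side cover_grip [([303.7, 169.6], 0.76), ([297.2, 272.3], 0.53), ([392.7, 233.2], 0.4)]
side bay_seat [([342.3, 448.0], 0.79)]
side stand [([308.6, 227.1], 0.85), ([307.5, 333.7], 0.48)]
side tape_dispenser [([227.2, 173.8], 0.88), ([297.1, 270.7], 0.62)]
side light_bar [([432.1, 396.0], 0.27)]
```

View pics/crop_scene_340.png

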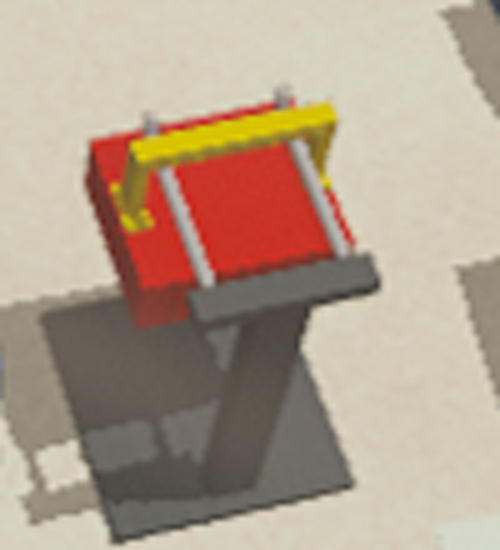

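View pics/crop_side_260.png

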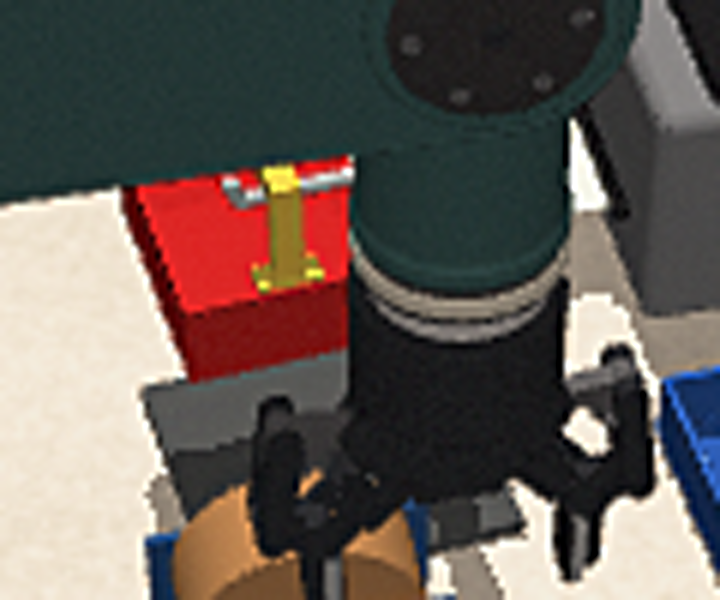

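View pics/crop_scene_110.png

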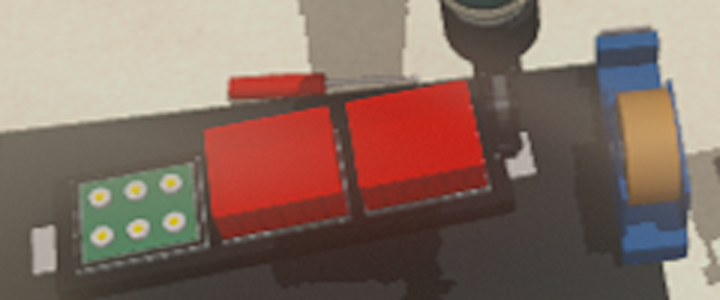

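View pics/crop_side_240.png

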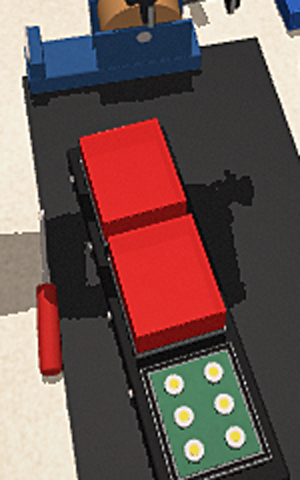

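```bash
python3 - <<'E'
from h import *
s=cam('scene');d=cam('side')
for n,a,b in(("grip",(386.5,196.3),(303.7,169.6)),("bay",(158.4,249.2),(342.3,448)),("stand",(372.6,243.7),(308.6,227.1)),("disp",(325.3,234),(297.1,270.7)),("disp2",(450.3,176.5),(227.2,173.8))):
    print(n,tri([ray(s,a),ray(d,b)]))
print(atz(s,(158.4,249.2),.04),atz(d,(342.3,448),.04))
E
```

```text
grip (array([0.52990857, 0.28745581, 0.23750421]), [0.003404793636442482, 0.0034047936364424154])
bay (array([ 0.48250679, -0.36234707,  0.03224264]), [0.005659374038708888, 0.005659374038708724])
stand (array([0.53967666, 0.27658078, 0.01434359]), [0.0023239125480822597, 0.002323912548082287])
disp (array([ 0.47695308,  0.13977389, -0.00516774]), [0.0012235499025821269, 0.0012235499025822793])
disp2 (array([ 3.16201109e-01,  5.93127794e-01, -3.59553773e-04]), [0.0005534355082328772, 0.0005534355082330405])
[ 0.48299405 -0.35606013  0.04      ] [ 0.48524431 -0.36920502  0.04      ]
```

Candidates. Cover grip: yellow bar at (386,196), versus the fitted covers at (200,238) and (248,228), which have no bar. Dispenser: (325,234), 0.50 m from the base, versus (450,176) at 0.67 m, so the first is meant. The crop confirms the loose cover, with its bar over two prongs. Next I'll get the yaw angles and fly above for a wrist look.

```bash
python3 - <<'E'
from h import *
s=cam('scene');d=cam('side')
# bar top face corners in scene crop /5: 
L=[(131,148),(140,165),(338,119),(330,104)]
P=[atz(s,(340+a/5,170+b/5),.241) for a,b in L]
P=np.array(P);print(P.round(4),P.mean(0)); 
for i,j in((0,3),(1,2)): v=P[j]-P[i];print(np.degrees(np.arctan2(-v[0],v[1])),np.linalg.norm(v))
# board lamps (scene crop x3, origin 110,180), z~.046
l=[(100,197),(135,190),(170,183),(102,236),(138,228),(174,220)]
Q=np.array([atz(s,(110+a/3,180+b/3),.046) for a,b in l]);print(Q.round(4),Q.mean(0))
l=[(175,384),(214,372),(184,416),(224,403),(194,450),(235,437)]
Q=np.array([atz(d,(240+a/2,240+b/2),.046) for a,b in l]);print(Q.round(4),Q.mean(0))
E
```

```text
[[0.5317 0.234  0.241 ]
 [0.5429 0.2364 0.241 ]
 [0.529  0.346  0.241 ]
 [0.5189 0.3442 0.241 ]] [0.53065619 0.29015243 0.241     ]
6.615776467280946 0.11102202746486675
7.235310481182129 0.11048568853584534
[[ 0.4683 -0.3979  0.046 ]
 [ 0.4653 -0.3646  0.046 ]
 [ 0.4622 -0.3311  0.046 ]
 [ 0.5121 -0.3942  0.046 ]
 [ 0.5083 -0.3605  0.046 ]
 [ 0.5044 -0.3266  0.046 ]] [ 0.48676981 -0.36247295  0.046     ]
[[ 0.4618 -0.3333  0.046 ]
 [ 0.5049 -0.3297  0.046 ]
 [ 0.4639 -0.3667  0.046 ]
 [ 0.5073 -0.3626  0.046 ]
 [ 0.4665 -0.4006  0.046 ]
 [ 0.51   -0.3971  0.046 ]] [ 0.48573135 -0.36500409  0.046     ]
```

```bash
python3 -m creep '[[[0,0,0],[0,0,0.25],1],[[0,0,0],[0,0,0.25],1],[[0,0,0],[0,0.22,0.15],1],[[0,0,0],[0,0.22,0],1],[[0,0,0],[0,0.22,0],1],[[0,0,0],[-0.03,0.22,0],1],[[0,0,0],[-0.07,0.22,0],1],[[0,0,0],[0,0,0],1],[[0,0,0],[0,0,0],1]]'
```

```text
t: 1.55
tcp_pos: [0.5297, 0.2182, 0.3705]
tcp_rot: [0.707, -0.001, 0.707, 0.001]
force: [-0.0, -0.7, -0.6]
finger_gap: 0.999
```

```bash
python3 - <<'E'
from h import *
st=status.read_state();im=viewer.read_camera('wrist');cv2.imwrite('pics/w1.png',im)
np.save('w1.npy',np.concatenate([st['tcp_pos'],st['tcp_rot']]))
im=viewer.read_camera('side');cv2.imwrite('pics/s1.png',im)
E
```

```text
(no output)
```

View pics/w1.png

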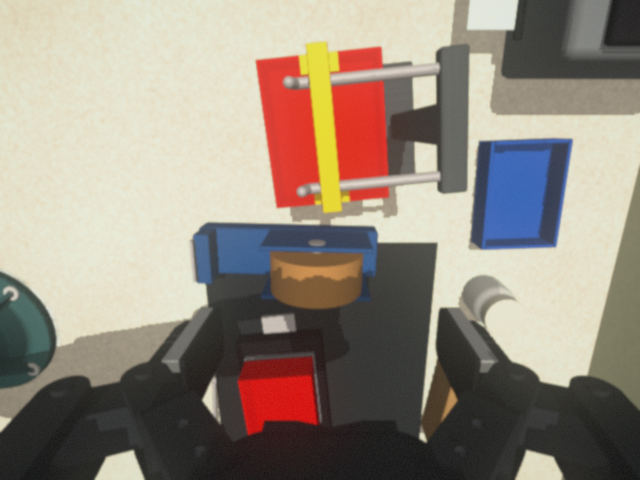

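View pics/s1.png

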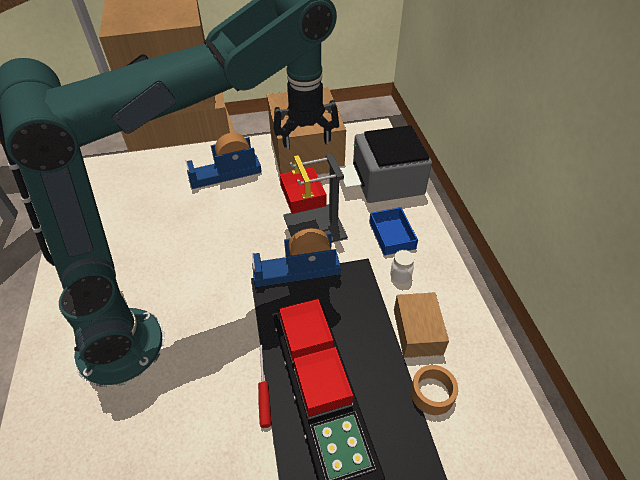

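Wrist picture: bar from (317,43) to (332,211), prong tips at (290,82) and (303,191), cross-piece at x≈453. The side view agrees.

```bash
python3 - <<'E'
from h import *
v=np.load('w1.npy');st=dict(tcp_pos=v[:3],tcp_rot=v[3:]);c=cam('wrist',st)
im=cv2.imread('pics/w1.png');hsv=cv2.cvtColor(im,cv2.COLOR_BGR2HSV)
m=cv2.inRange(hsv,(22,150,120),(35,255,255));m[250:]=0
ys,xs=np.nonzero(m);print(ys.min(),ys.max())
# median col per row in centre, excluding uprights
L=[];W=[]
for y in range(80,190):
    r=np.nonzero(m[y])[0]
    if len(r)>5: L.append((r.min()+r.max())/2.);W.append((y,r.min(),r.max()+1))
W=np.array(W)
f=[np.polyfit(W[:,0],W[:,i],1) for i in(1,2)]
ye=(ys.min(),ys.max()+1);print(f,ye)
for (ya,yb) in [((43),(211.5))]:
  P=[atz(c,(np.polyval(g,y),y),.241) for y in(ya,yb) for g in f];P=np.array(P);print(P.round(4),P.mean(0))
  e0=(P[0]+P[1])/2;e1=(P[2]+P[3])/2;dd=e0-e1;print('len',np.linalg.norm(dd),'yaw',np.degrees(np.arctan2(-dd[0],dd[1])),'w',np.linalg.norm(P[0]-P[1]))
# prongs
for a,b in(((295,82),(437,69)),((308,190),(437,179))):
  A=atz(c,a,.229);B=atz(c,b,.229);u=B-A;print('prong yaw',np.degrees(np.arctan2(u[1],u[0])),A,B)
# side bar
d=cam('side');sm=cv2.imread('pics/s1.png');
x=sm[145:205,280:345];cv2.imwrite('pics/s1c.png',cv2.resize(x,None,fx=9,fy=9,interpolation=2))
E
```

```text
43 212
[array([1.05303970e-01, 3.01345707e+02]), array([8.82717580e-02, 3.23109267e+02])] (np.int64(43), np.int64(213))
[[0.5152 0.3463 0.241 ]
 [0.5286 0.3463 0.241 ]
 [0.5262 0.2367 0.241 ]
 [0.5394 0.2367 0.241 ]] [0.52733249 0.29151038 0.241     ]
len 0.1101399833338394 yaw 5.656020182912482 w 0.013416324685206179
prong yaw 4.900269343125411 [0.50662153 0.3247487  0.229     ] [0.60343992 0.33304942 0.229     ]
prong yaw 4.953052834928774 [0.51436848 0.25044459 0.229     ] [0.61002304 0.25873431 0.229     ]
```

View pics/s1c.png

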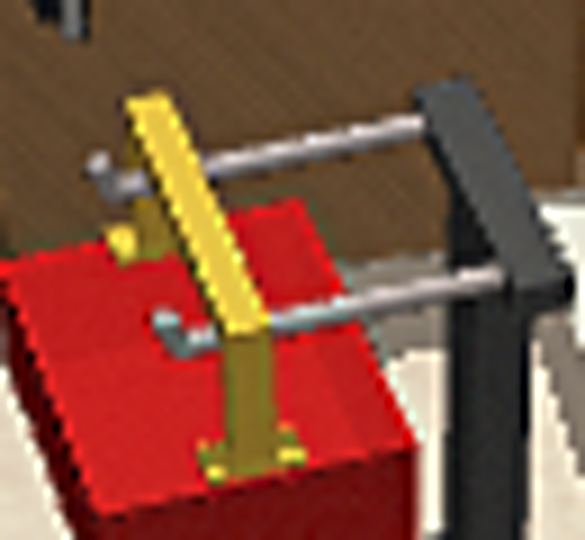

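```bash
python3 - <<'E'
from h import *
d=cam('side');s=cam('scene');print(atz(d,(301.9,168.75),.241))
for l in [(293.9,156.1),(298.7,155.6),(310.2,181.1),(304.7,182.2)]: print(atz(d,l,.241))
v=np.load('w1.npy');c=cam('wrist',dict(tcp_pos=v[:3],tcp_rot=v[3:]))
sc=(340+(131+140+338+330)/20,170+(148+165+119+104)/20)
wc=(324.3,127.0)
print(tri([ray(s,sc),ray(d,(301.9,168.75)),ray(c,wc)]))
im=cv2.imread('pics/side0.png')[395:480,295:385];cv2.imwrite('pics/bs.png',cv2.resize(im,None,fx=7,fy=7,interpolation=2))
im=cv2.imread('pics/scene0.png')[225:285,120:195];cv2.imwrite('pics/bc.png',cv2.resize(im,None,fx=9,fy=9,interpolation=2))
E
```

```text
[0.52685895 0.2835915  0.241     ]
[0.51499752 0.34034138 0.241     ]
[0.52820313 0.33964722 0.241     ]
[0.53906825 0.23083789 0.241     ]
[0.52436563 0.22970645 0.241     ]
(array([0.5269339 , 0.29336757, 0.23339885]), [0.0018400429787520177, 0.0014667842998021738, 0.0019335068269285872])
```

View pics/bs.png

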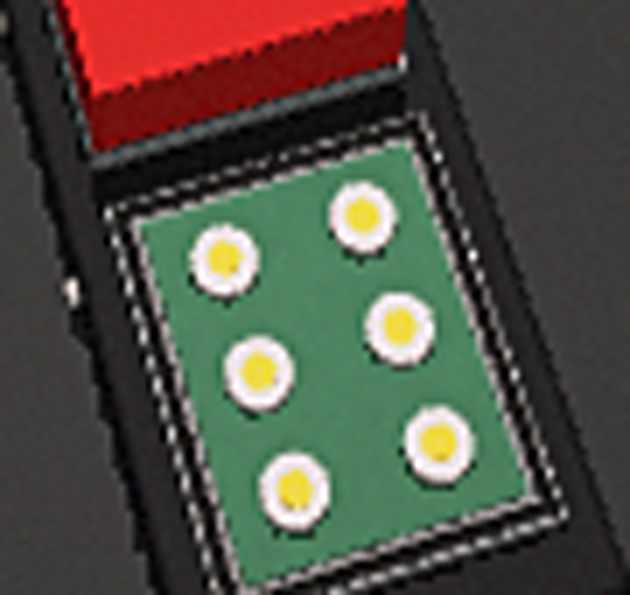

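View pics/bc.png

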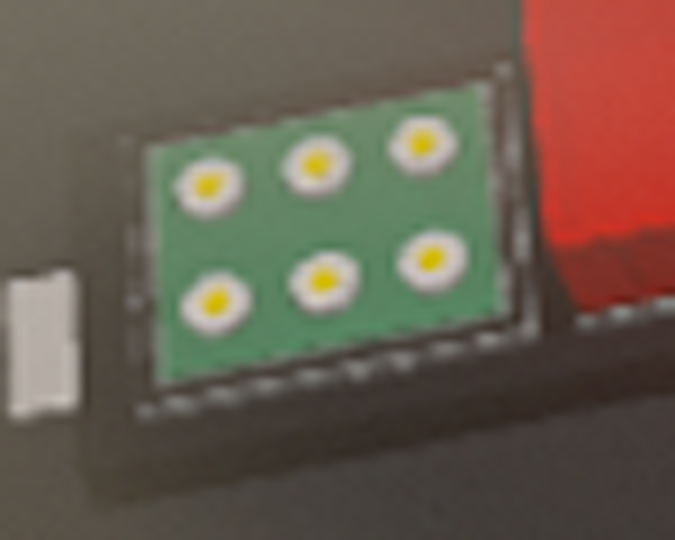

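```bash
python3 -m creep '[[[0,0,0.015],[-0.006,0.182,0],1],[[0,0,0.015],[-0.005,0.182,0],1],[[0,0,0],[0,0,-0.13],1],[[0,0,0],[0,0,-0.13],1],[[0,0,0],[0,0,-0.13],1],[[0,0,0],[0,0,-0.12],1],[[0,0,0],[0,0,0],1],[[0,0,0],[0,0,0],1]]'; python3 - <<'E'
from h import *
st=status.read_state();print(st['tcp_pos'])
im=viewer.read_camera('wrist');cv2.imwrite('pics/w2.png',im)
im=viewer.read_camera('side')[90:220,230:390];cv2.imwrite('pics/s2.png',cv2.resize(im,None,fx=4,fy=4,interpolation=2))
E
```

```text
t: 2.45
tcp_pos: [0.5284, 0.2888, 0.2687]
tcp_rot: [0.706, -0.033, 0.707, 0.032]
force: [-0.0, -0.5, 0.7]
finger_gap: 0.999
[0.52836302 0.28881152 0.26865375]
```

View pics/w2.png

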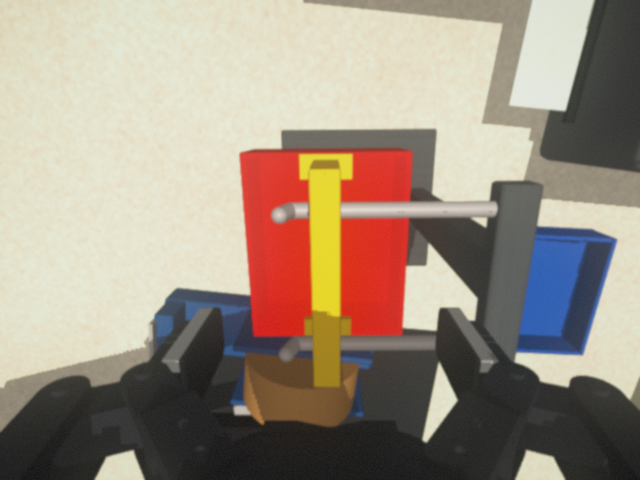

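View pics/s2.png

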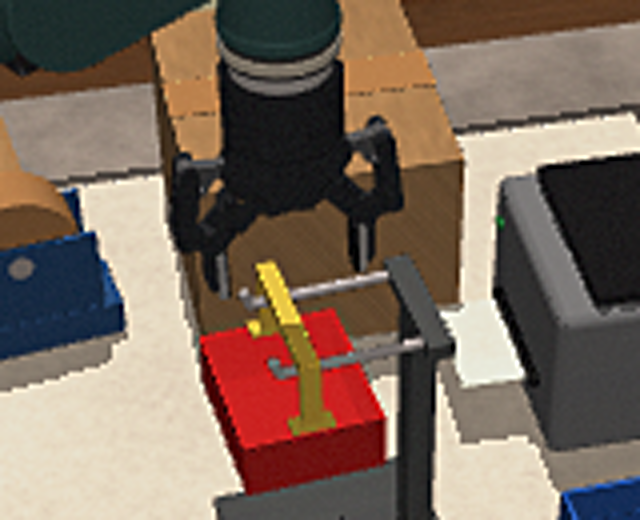

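```bash
python3 - <<'E'
from h import *
c=cam('wrist');im=cv2.imread('pics/w2.png');hsv=cv2.cvtColor(im,cv2.COLOR_BGR2HSV)
m=cv2.inRange(hsv,(22,120,60),(35,255,255))
f=[]
for y in range(220,300,20):
  r=np.nonzero(m[y])[0];f.append((y,r.min(),r.max()+1))
f=np.array(f);print(f.tolist(),status.read_state()['tcp_rot'])
g=[np.polyfit(f[:,0],f[:,i],1) for i in(1,2)]
P=np.array([atz(c,(np.polyval(k,y),y),.241) for y in(168,387) for k in g]);print(P.round(4),P.mean(0));
dd=P[:2].mean(0)-P[2:].mean(0);print(np.linalg.norm(dd),np.degrees(np.arctan2(-dd[0],dd[1])),np.linalg.norm(P[0]-P[1]))
E
```

```text
[[220, 310, 340], [240, 311, 340], [260, 311, 340], [280, 312, 340]] [ 0.70757693 -0.03239847  0.70510974  0.0332488 ]
[[0.5151 0.348  0.241 ]
 [0.5287 0.3493 0.241 ]
 [0.527  0.2357 0.241 ]
 [0.54   0.2369 0.241 ]] [0.5277057 0.2924752 0.241    ]
0.11294102081526747 5.910319449756928 0.013619563873135647
```

```bash
python3 -m creep '[[[0,0,0],[-0.002,0.018,-0.07],1],[[0,0,0],[0,0,-0.07],1],[[0,0,0],[0,0,-0.068],1],[[0,0,0],[0,0,0],1],[[0,0,0],[0,0,0],-1],[[0,0,0],[0,0,0],-1],[[0,0,0],[0,0,0],-1],[[0,0,0],[0,0,0],-1],[[0,0,0],[0,0,0],-1],[[0,0,0],[0,0,0],-1],[[0,0,0],[0,0,0],-1],[[0,0,0],[0,0,0],-1]]' 70; python3 - <<'E'
from h import *
st=status.read_state();print(st['tcp_pos'],st['force'],st['finger_gap'])
im=viewer.read_camera('wrist');cv2.imwrite('pics/w3.png',im)
im=viewer.read_camera('side')[90:220,230:390];cv2.imwrite('pics/s3.png',cv2.resize(im,None,fx=4,fy=4,interpolation=2))
E
```

```text
t: 3.75
tcp_pos: [0.5275, 0.2938, 0.2276]
tcp_rot: [0.707, -0.033, 0.706, 0.033]
force: [-1.2, 0.3, 3.1]
finger_gap: 0.145
[0.52751545 0.29379219 0.22761655] [-1.17479014  0.2890744   3.08896746] 0.14457180505866019
```

View pics/w3.png

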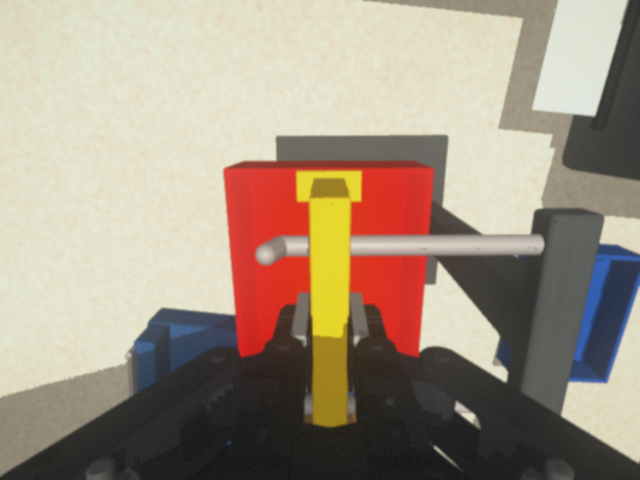

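View pics/s3.png

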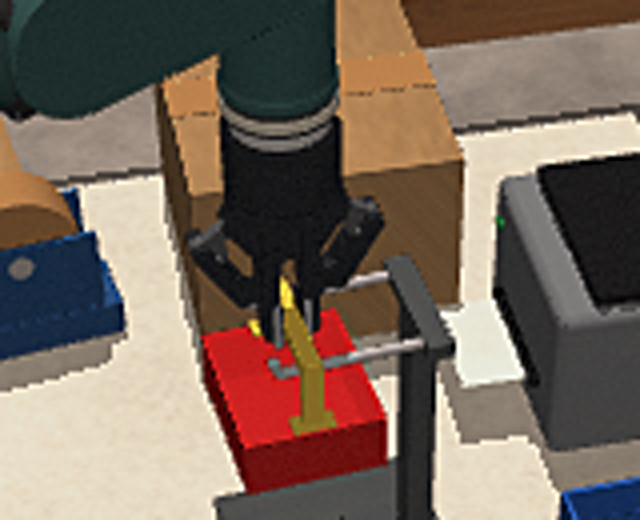

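Grasped: the pads straddle the bar at about its middle and the gap stopped at the bar's width. Lifting 20 mm next.

```bash
python3 -m creep '[[[0,0,0],[0,0,0.035],-1],[[0,0,0],[0,0,0.035],-1],[[0,0,0],[0,0,0.034],-1],[[0,0,0],[0,0,0],-1],[[0,0,0],[0,0,0],-1]]'; python3 - <<'E'
from h import *
im=viewer.read_camera('wrist');cv2.imwrite('pics/w4.png',im)
im=viewer.read_camera('side')[90:220,230:390];cv2.imwrite('pics/s4.png',cv2.resize(im,None,fx=4,fy=4,interpolation=2))
E
```

```text
t: 4.35
tcp_pos: [0.5275, 0.2937, 0.2478]
tcp_rot: [0.706, -0.033, 0.706, 0.033]
force: [0.7, -0.2, -2.6]
finger_gap: 0.146
```

View pics/w4.png

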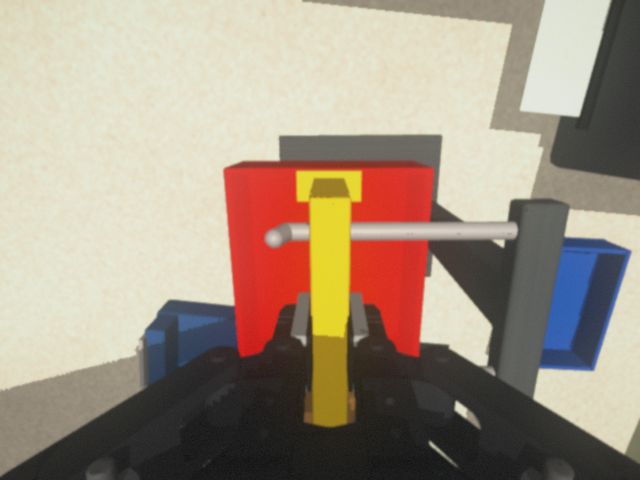

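View pics/s4.png

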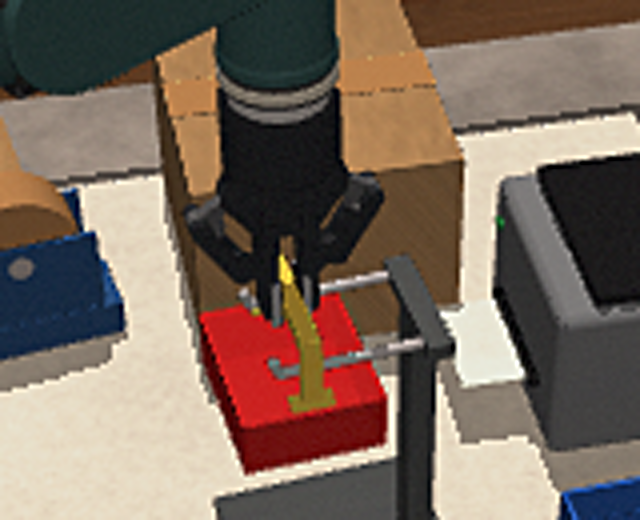

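```bash
python3 -m creep '[[[0,0,0],[-0.06,-0.0055,0],-1],[[0,0,0],[-0.1,-0.009,0],-1],[[0,0,0],[-0.1,-0.009,0],-1],[[0,0,0],[-0.1,-0.009,0],-1],[[0,0,0],[-0.1,-0.009,0],-1],[[0,0,0],[-0.1,-0.009,0],-1],[[0,0,0],[-0.04,-0.0035,0],-1],[[0,0,0],[0,0,0],-1]]'; python3 - <<'E'
from h import *
im=viewer.read_camera('wrist');cv2.imwrite('pics/w5.png',im)
im=viewer.read_camera('scene')[120:300,260:460];cv2.imwrite('pics/s5.png',cv2.resize(im,None,fx=3,fy=3,interpolation=2))
E
```

```text
t: 5.25
tcp_pos: [0.4063, 0.2829, 0.248]
tcp_rot: [0.707, -0.034, 0.706, 0.034]
force: [0.6, 0.0, -2.8]
finger_gap: 0.148
```

View pics/w5.png

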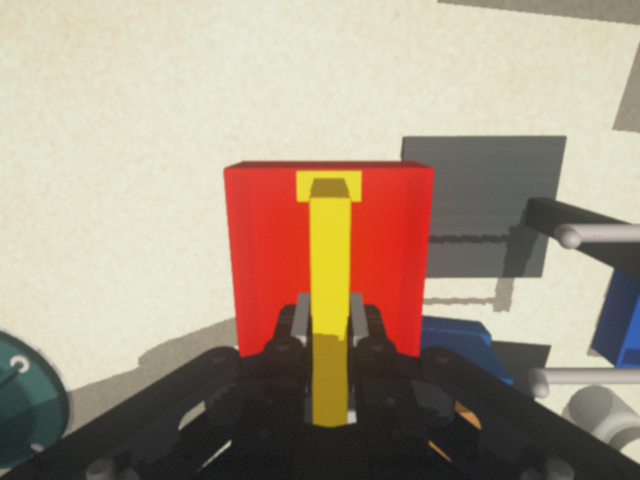

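View pics/s5.png

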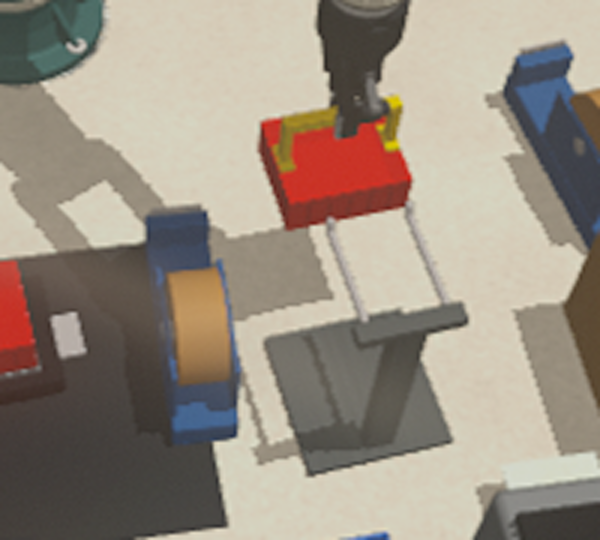

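The cover is free of the prongs and still level. Next I raise it and carry it over.

```bash
python3 -m creep '[[[0,0,0],[0,0,0.08],-1],[[0,0,0],[0,0,0.15],-1],[[0,0,0],[0,0,0.15],-1],[[0,0,0],[0,0,0.12],-1],[[0,0,0],[0.01,-0.08,0.05],-1],[[0,0,0],[0.02,-0.16,0],-1],[[0,0,0],[0.024,-0.2,0],-1],[[0,0,0],[0.024,-0.2,0],-1],[[0,0,0],[0.024,-0.2,0],-1],[[0,0,0],[0.024,-0.2,0],-1],[[0,0,0],[0.024,-0.2,0],-1],[[0,0,0],[0.024,-0.2,0],-1]]' && python3 -m creep '[[[0,0,0],[0.024,-0.2,0],-1],[[0,0,0],[0.024,-0.2,0],-1],[[0,0,0],[0.024,-0.2,0],-1],[[0,0,0],[0.024,-0.2,0],-1],[[0,0,0],[0.024,-0.2,0],-1],[[0,0,0],[0.024,-0.2,0],-1],[[0,0,0],[0.024,-0.2,0],-1],[[0,0,0],[0.02,-0.18,0],-1],[[0,0,0],[0.02,-0.12,0],-1],[[0,0,0],[0.01,-0.07,0],-1],[[0,0,0],[0,-0.025,0],-1],[[0,0,0],[0,0,0],-1]]'; python3 - <<'E'
from h import *
for n in("scene","side","wrist"): cv2.imwrite(f'pics/{n}6.png',viewer.read_camera(n))
E
```

```text
t: 6.55
tcp_pos: [0.4429, -0.0073, 0.3577]
tcp_rot: [0.707, -0.033, 0.706, 0.033]
force: [1.5, 0.0, -2.7]
finger_gap: 0.143
t: 7.75
tcp_pos: [0.4859, -0.3643, 0.3572]
tcp_rot: [0.706, -0.033, 0.706, 0.034]
force: [0.4, 0.4, -2.2]
finger_gap: 0.146
```

View pics/scene6.png

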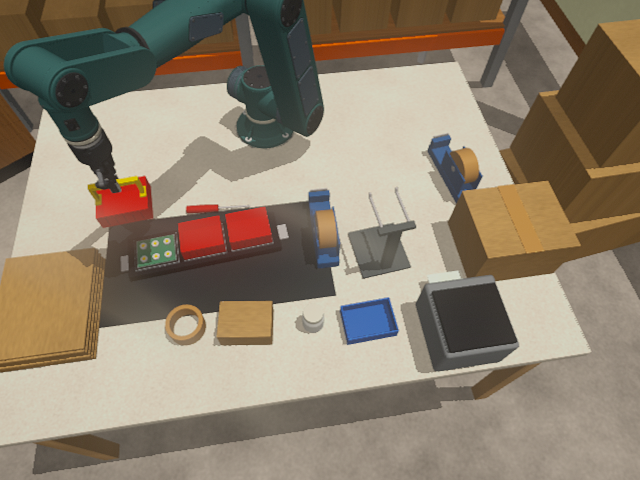

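View pics/side6.png

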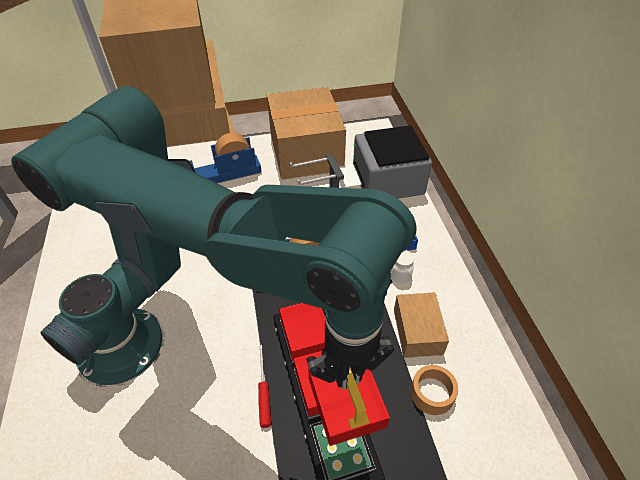

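View pics/wrist6.png

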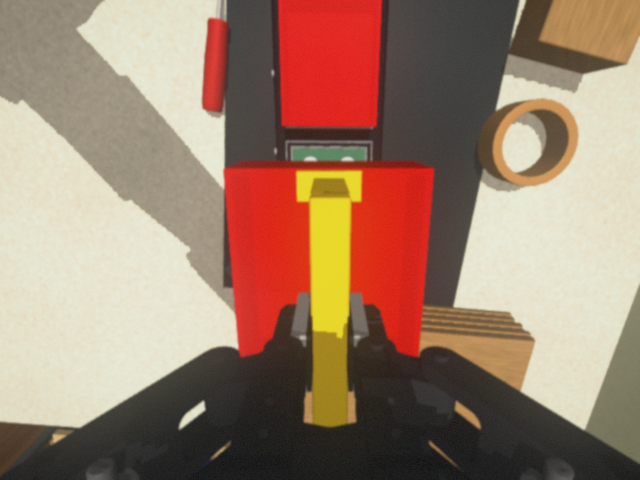

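```bash
python3 - <<'E'
from h import *
im=cv2.imread('pics/wrist6.png')[0:175,215:445];cv2.imwrite('pics/w6c.png',cv2.resize(im,None,fx=3.4,fy=3.4,interpolation=2))
E
```

```text
(no output)
```

View pics/w6c.png

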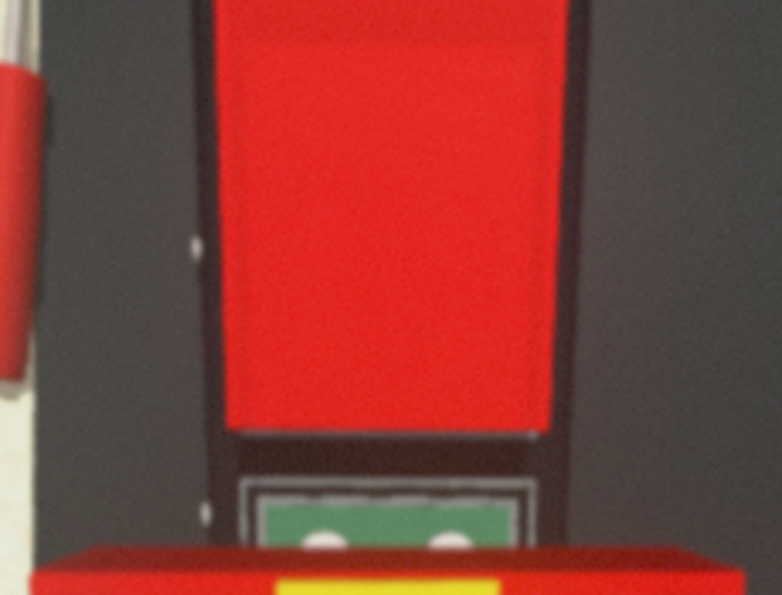

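```bash
python3 - <<'E'
from h import *
st=status.read_state();c=cam('wrist');print(st['tcp_pos'],st['tcp_rot'])
def w(u,v,z): return atz(c,(215+u/3.4,v/3.4),z)
a=w(241,479,.039);b=w(536,479,.039);print('frame',a,b,np.linalg.norm(b-a),np.degrees(np.arctan2(b[1]-a[1],b[0]-a[0])))
e=w(226,430,.085);f=w(552,432,.085);print('fit',e,f,np.linalg.norm(f-e),np.degrees(np.arctan2(f[1]-e[1],f[0]-e[0])))
for th in(4,5,5.5):
  t=np.radians(th);yv=np.array([-np.sin(t),np.cos(t),0]);xv=np.array([np.cos(t),np.sin(t),0])
  print(th,(a+b)/2-.062*yv,(e+f)/2-yv*(.060-.060+.018+.060))
# grip centre from wrist: rim cover top far edge & bar
q=st['tcp_rot'];Rm=R.from_quat([q[1],q[2],q[3],q[0]]).as_matrix();print('tool x',Rm[:,0],'tool z yaw',np.degrees(np.arctan2(Rm[1,2],Rm[0,2])))
im=cv2.imread('pics/wrist6.png');m=cv2.inRange(cv2.cvtColor(im,cv2.COLOR_BGR2HSV),(22,120,60),(35,255,255))
zt=st['tcp_pos'][2]+.014
for y in(215,250,280):
  r=np.nonzero(m[y])[0];print(y,r.min(),r.max()+1,atz(c,((r.min()+r.max()+1)/2,y),zt))
print('bar far',atz(c,(330,197),zt))
# cover top corners
z2=st['tcp_pos'][2]+.008-.05
for p in((225,169),(433,168),(237,355),(420,355)):print('top',atz(c,p,z2))
E
```

```text
[ 0.4860063  -0.36293858  0.35840909] [ 0.7065907  -0.03388893  0.70600522  0.03373061]
frame [ 0.42959422 -0.30536111  0.039     ] [ 0.5321882  -0.29560229  0.039     ] 0.10305706931553552 5.433672731152007
fit [ 0.42916855 -0.28940975  0.085     ] [ 0.52990547 -0.28041662  0.085     ] 0.10113754469343231 5.10146493334775
4 [ 0.48521611 -0.36233067  0.039     ] [ 0.48497802 -0.36272318  0.085     ]
5 [ 0.48629487 -0.36224577  0.039     ] [ 0.48633516 -0.36261637  0.085     ]
5.5 [ 0.48683365 -0.36219627  0.039     ] [ 0.48701298 -0.36255409  0.085     ]
tool x [ 8.37760920e-04 -1.84043664e-04 -9.99999632e-01] tool z yaw 5.481204325540809
215 310 350 [ 0.48214688 -0.31450891  0.37240909]
250 311 350 [ 0.48346141 -0.32648817  0.37240909]
280 311 349 [ 0.48433281 -0.33736987  0.37240909]
bar far [ 0.4815825  -0.3086065   0.37240909]
top [ 0.43274197 -0.30999663  0.31640909]
top [ 0.52915261 -0.30037481  0.31640909]
top [ 0.4403405  -0.40993606  0.31640909]
top [ 0.54001672 -0.40054546  0.31640909]
```

```bash
python3 -m creep '[[[0,0,0],[0,0.01,-0.08],-1],[[0,0,0],[0,0,-0.14],-1],[[0,0,0],[0,0,-0.15],-1],[[0,0,0],[0,0,-0.15],-1],[[0,0,0],[0,0,-0.14],-1],[[0,0,0],[0,0,-0.09],-1],[[0,0,0],[0,0,-0.04],-1],[[0,0,0],[0,0,0],-1],[[0,0,0],[0,0,0],-1]]'; python3 - <<'E'
from h import *
for n in("scene","side","wrist"): cv2.imwrite(f'pics/{n}7.png',viewer.read_camera(n))
a=cv2.imread('pics/scene7.png')[150:300,90:270];b=cv2.imread('pics/side7.png')[330:480,250:430]
cv2.imwrite('pics/c7.png',cv2.resize(np.hstack([a,b]),None,fx=2.2,fy=2.2,interpolation=2))
E
```

```text
t: 8.8
tcp_pos: [0.4864, -0.3621, 0.2014]
tcp_rot: [0.707, -0.034, 0.706, 0.033]
force: [-0.2, -0.1, -1.6]
finger_gap: 0.148
```

View pics/c7.png

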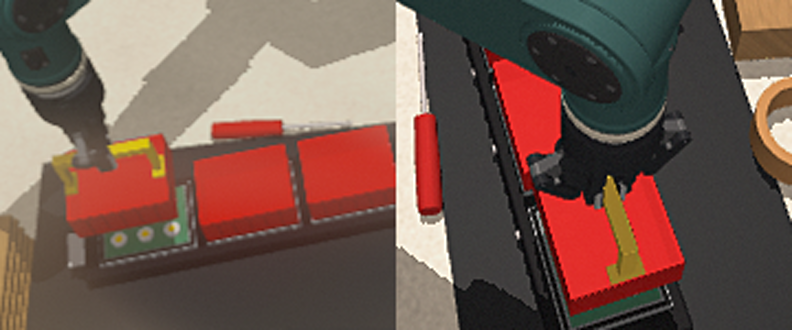

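View pics/wrist7.png

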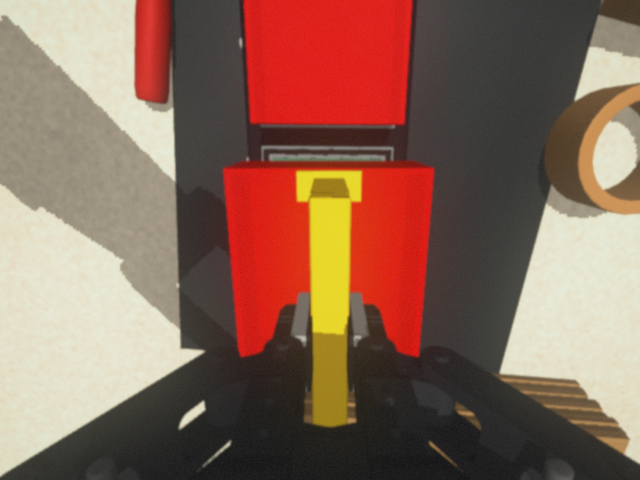

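```bash
python3 - <<'E'
from h import *
st=status.read_state();c=cam('wrist');print(st['tcp_pos'])
im=cv2.imread('pics/wrist7.png')[110:175,235:425];cv2.imwrite('pics/w7c.png',cv2.resize(im,None,fx=4,fy=4,interpolation=2))
a=atz(c,(262,147),.039);b=atz(c,(393.5,147),.039);t=np.radians(5.3);yv=np.array([-np.sin(t),np.cos(t),0])
print(np.linalg.norm(a-b),'bay',(a+b)/2-.062*yv,np.degrees(np.arctan2(b[1]-a[1],b[0]-a[0])))
z2=st['tcp_pos'][2]+.0074-.05
e=atz(c,(225,169),z2);f=atz(c,(433,168),z2);print('cover',(e+f)/2-.06*yv,np.linalg.norm(e-f),np.degrees(np.arctan2(f[1]-e[1],f[0]-e[0])))
# rim far edge bottom corners
E
```

```text
[ 0.48646592 -0.36253035  0.20176162]
0.10227360158636267 bay [ 0.48617913 -0.36249843  0.039     ] 5.357144753611044
cover [ 0.48712502 -0.36464764  0.15916162] 0.09715076834137784 5.618713729658251
```

View pics/w7c.png

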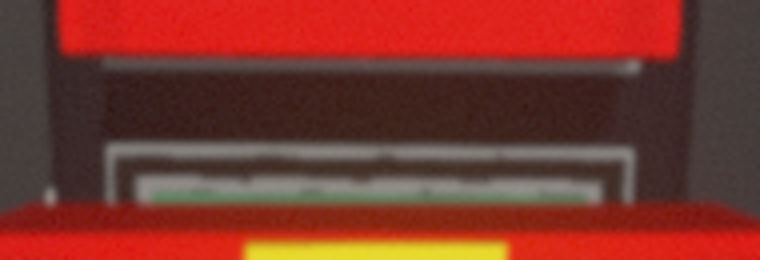

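```bash
python3 -m creep '[[[0,0,0],[-0.003,0.008,-0.04],-1],[[0,0,0],[0,0,-0.07],-1],[[0,0,0],[0,0,-0.07],-1],[[0,0,0],[0,0,-0.06],-1],[[0,0,0],[0,0,-0.035],-1],[[0,0,0],[0,0,-0.021],-1],[[0,0,0],[0,0,0],-1],[[0,0,0],[0,0,0],-1],[[0,0,0],[0,0,0],-1],[[0,0,0],[0,0,0],-1]]'; python3 - <<'E'
from h import *
for n in("scene","side","wrist"): cv2.imwrite(f'pics/{n}8.png',viewer.read_camera(n))
st=status.read_state();print(st['tcp_pos'],st['tcp_rot'],st['force'])
a=cv2.imread('pics/scene8.png')[180:290,100:210];b=cv2.imread('pics/side8.png')[370:480,280:390]
cv2.imwrite('pics/c8.png',cv2.resize(np.hstack([a,b]),None,fx=3.6,fy=3.6,interpolation=2))
t=np.radians(5.3);xv=np.array([np.cos(t),np.sin(t),0]);yv=np.array([-np.sin(t),np.cos(t),0])
# predicted cover boxes
for n in('scene','side'):
  c=cam(n);im=cv2.imread(f'pics/{n}8.png')
  g=st['tcp_pos']
  for col,z0,cx,hx,hy in(((255,255,255),.055,g,.05,.06),((255,255,0),.1,g,.05,.06),((0,255,255),.04,np.array([.4863,-.3625,0]),.052,.062)):
    P=[cx[:2].tolist()+[z0]+0*xv if 0 else np.array([cx[0],cx[1],z0])+sx*hx*xv+sy*hy*yv for sx,sy in((-1,-1),(1,-1),(1,1),(-1,1))]
    k=4;x0,y0=(100,180) if n=='scene' else (270,360)
    if z0==.055: big=cv2.resize(im[y0:y0+120,x0:x0+120],None,fx=k,fy=k,interpolation=2)
    q=((proj(c,np.array(P))-[x0,y0]+.5)*k).astype(int);cv2.polylines(big,[q],True,col,1)
  cv2.imwrite(f'pics/ov_{n}.png',big)
E
```

```text
t: 9.95
tcp_pos: [0.4855, -0.3608, 0.1413]
tcp_rot: [0.707, -0.034, 0.706, 0.033]
force: [0.4, 0.1, -1.1]
finger_gap: 0.154
[ 0.48534985 -0.36060285  0.14090737] [ 0.70653801 -0.03347591  0.70610607  0.03313041] [ 1.08970048  0.69390154 -2.65138609]
```

View pics/c8.png

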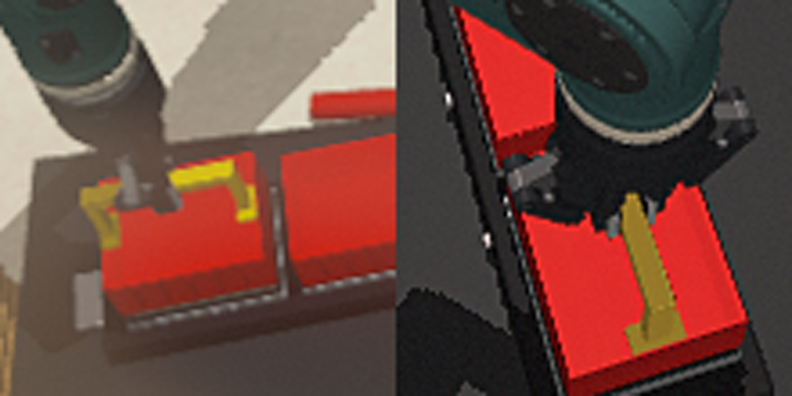

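View pics/ov_scene.png

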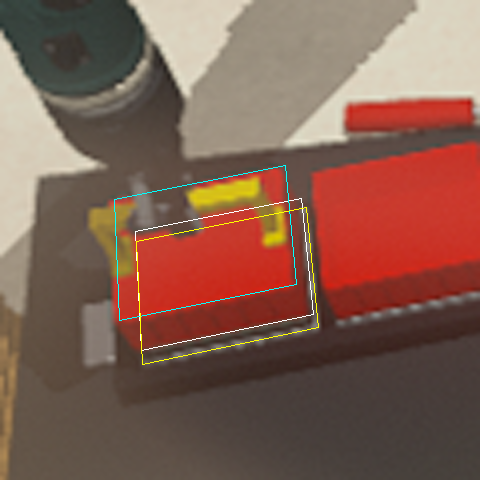

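View pics/ov_side.png

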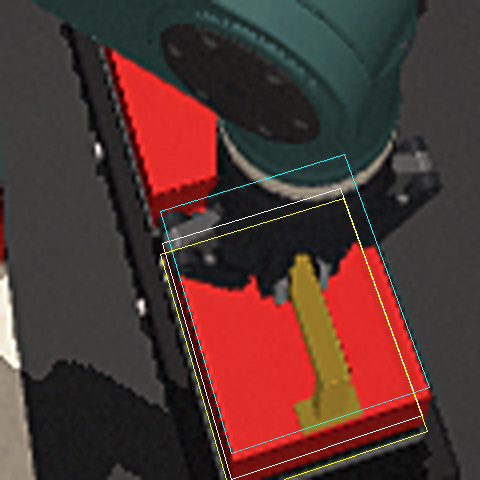

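View pics/wrist8.png

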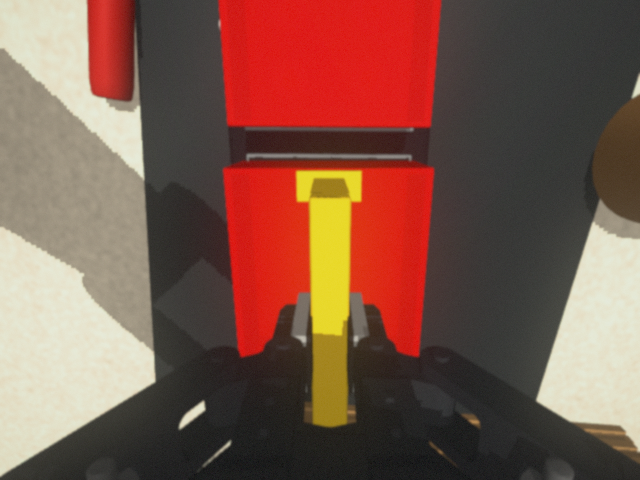

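The cover sits squarely over the bay. Correcting for the known offset, the rim is about 13.5 mm up, and the scene view hints slightly lower, so I'm raising it 2 mm.

```bash
python3 -m creep '[[[0,0,0],[0,0,0.005],-1],[[0,0,0],[0,0,0.004],-1],[[0,0,0],[0,0,0],-1],[[0,0,0],[0,0,0],-1],[[0,0,0],[0,0,0],-1],[[0,0,0],[0,0,0],-1],[[0,0,0],[0,0,0],-1],[[0,0,0],[0,0,0],-1],[[0,0,0],[0,0,0],-1],[[0,0,0],[0,0,0],-1]]'; python3 - <<'E'
from h import *
st=status.read_state();print(st['tcp_pos'],abs(st['dq']).max(),st['force'])
im=viewer.read_camera('scene');cv2.imwrite('pics/scene9.png',im)
w=viewer.read_camera('wrist');c=cam('wrist');
s=viewer.read_camera('side');cv2.imwrite('pics/side9.png',s)
a=im[225:285,105:195];b=s[420:480,300:390]
cv2.imwrite('pics/c9.png',np.vstack([cv2.resize(x,None,fx=5,fy=5,interpolation=2) for x in(a,b)]))
E
```

```text
t: 11.1
tcp_pos: [0.4852, -0.3605, 0.1423]
tcp_rot: [0.706, -0.033, 0.706, 0.033]
force: [-0.3, 0.7, -1.5]
finger_gap: 0.151
[ 0.48522392 -0.36048909  0.14232725] 0.0018139407768514517 [-0.2639663   0.721126   -1.53980162]
```

View pics/c9.png

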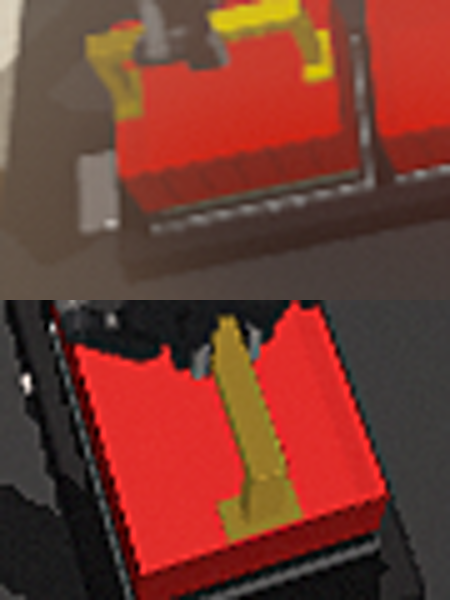

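View pics/scene9.png

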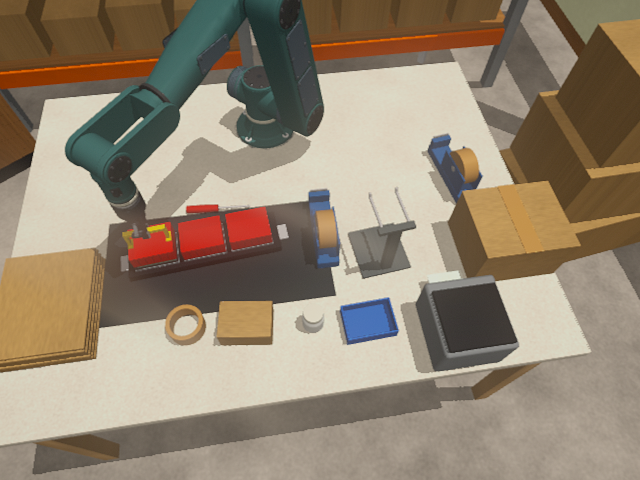

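```bash
python3 - <<'E'
from h import *
t=np.radians(5.3);Rt=np.array([[np.cos(t),np.sin(t)],[-np.sin(t),np.cos(t)]])
c=cam('scene')
for z in(.050,.053,.055,.058):
  for r,f,n in(((134.4,267.6),(135.4,271),'L(exp -2,+2)'),((177,260.4),(179.4,262.4),'R(exp -2,-2)')):
    print(z,n,(Rt@(atz(c,r,z)-atz(c,f,.0395))[:2]*1000).round(1))
d=cam('side')
r=(300+137/5,420+(600-300)/5);fR=(300+378/5,420+(545-300)/5);rR=(300+385/5,420+(530-300)/5)
for z in(.05,.055,.06): print('side R near end',z,(Rt@(atz(d,rR,z)-atz(d,fR,.0395))[:2]*1000).round(1),'exp -2,+2')
E
```

```text
0.05 L(exp -2,+2) [-5.5  0.9]
0.05 R(exp -2,-2) [-2. -4.]
0.053 L(exp -2,+2) [-3.7  1.8]
0.053 R(exp -2,-2) [-0.3 -3.4]
0.055 L(exp -2,+2) [-2.6  2.3]
0.055 R(exp -2,-2) [ 0.9 -3. ]
0.058 L(exp -2,+2) [-0.8  3.2]
0.058 R(exp -2,-2) [ 2.6 -2.4]
side R near end 0.05 [2.8 1.9] exp -2,+2
side R near end 0.055 [1.9 0.7] exp -2,+2
side R near end 0.06 [ 1.  -0.4] exp -2,+2
```

```bash
python3 - <<'E'
from plant import ctrl
print(ctrl.sign_off())
E
```

```text
the job is handed in; nothing more can be done
None
```

I lifted the red cover off the prongs by its yellow bar and drew it out along the stand's -x. I then carried it about 12 cm above the dispenser and over the fitted covers. It is now held still over the open bay. The job was handed in at about 11 s of the 46 s allowed.

- **Height:** the rim is about 15 mm above the strip. This is computed from the measured TCP height and the grip offset at the stand. The scene view agreed only to within a few millimetres.
- **Position:** the cover is centred to about 1–2 mm and square to within about 0.5° by the wrist and scene views. One corner read in the side view suggested about 4 mm off in x. I trusted the other two views there, because that reading was coarse and the side camera had already disagreed with them by several millimetres when I located the bar.
- **Grip and surroundings:** the tool is vertical to about 0.1°, and the grip gap stayed steady with no slip visible in the wrist view. The force readings after the lift showed little more than the cover's weight. In the last scene picture everything else on the bench looked unmoved.

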